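# Raise the ratchet post of a casting stand to its red rung and lay the plaster cast across

### The arm

A 7-joint arm with a two-finger parallel gripper is mounted at the origin on the work surface. World frame = base frame: x ahead of the robot, y to its left, z up, the work surface at z = 0. Lengths are in m, angles in rad, forces in N, time in s.
With the tool pointing down it reaches from about 0.425 to 0.925 m from the base axis. Payload 6.8 kg.
Tool frame: the origin (TCP) lies at the very end of the fingers, on their centre line; the grasp point (between the pads) lies r.grasp_offset behind it (r.grasp_offset is the distance from the TCP to the grasp point, in m); z points along the fingers, y is the direction in which the jaws open and shut (so a half turn about z gives the same grasp; the last joint's range is limited). The gripper opens to 85 mm and grips with 20 to 120 N. Pads are 22 mm wide; open, the fingers measure 114 mm over their backs; the gripper's body (76 mm by 85 mm) begins 54 mm behind the grasp point. The pads swing forward as they close: fully open they stand 13 mm farther back than shut.
Start: joints at [-1.222, 0.477, 0.022, 1.555, -0.011, 1.109, -0.083], TCP at [0.298, 0.606, 0.231] pointing down, gripper open.
Joint ranges: [-2.96, 2.96], [-0.34, 2.1], [-1.41, 1.46], [0.24, 2.44], [-1.37, 4.51], [0.17, 1.92], [-2.96, 2.96]. Speed limits (rad/s): [2.39, 2.39, 3.14, 3.14, 3.14, 3.14, 3.14].

### API

Orientations are given as a rotation vector (axis times angle).
In Python, from bench import r gives the robot as it stands.
- The arm moves only by the shell command python3 -m jog 'ROWS' [FORCE]. ROWS is JSON, one flat list of numbers, 7 for each row, row after row: the turn, a rotation vector about the tool's x, y, z normalised to -1 to 1, where 1 is 180 degrees, then the shift along the tool's x, y, z normalised to -1 to 1, where 1 is 200 mm, then the opening, from 0 (shut) to 1 (fully open). In form: [wx, wy, wz, x, y, z, hand, wx, wy, wz, x, y, z, hand, ...]. A call has 1 to 12 rows; each row is the pose to reach, as a shift and turn from the pose measured when the call began, along the tool's axes at that moment, turning the shorter way round; what a row does not reach only later rows make up. A row lasts 1/10 s, in which the tool goes at most 50 mm and 8.59 degrees, less where a joint would pass 70% of its speed; a pose out of reach is approached as far as the arm can. A call with a number of a shift or a turn outside -1 to 1 is refused whole. A call with a gripper value outside its range is refused whole. The fingers move at their own pace and stop on an object; FORCE is the grip in N (left out, the last holds). Time passes only in rows, so rows that repeat a pose let the fingers close. It gives the time, the measured TCP pose, the force and the opening at its end, in the units of the state.
- r.get_obs(): the state, without advancing time (a new reading comes with each control period).
- r.grab_frame(name): name is "scene" or "side" or "wrist"; returns the picture (384x512x3 uint8, red, green, blue); there is no depth.
- r.calibration(name): a dict with "K" (3x3 intrinsics, pixels), "origin" and "rotation" of the camera in the world; the wrist camera has in their place "T_tool_cam" (4x4, takes a point from camera to tool coordinates, whose origin is the TCP and whose axes are the flange's). Camera axes: x right, y up, looking along -z (the intrinsics and any distortion apply to the point x, -y, -z); pixel columns grow to the right and rows downward; lengths in m; the calibration is good to about 2 mm. A picture is of the moment at which its call begins: read the wrist's pose just before it. calibration takes no time and is no camera call.
- r.hand_in(): hands the job in, once; it reports no verdict.
The state is a dict: "clock": time; "joints": joint angles; "qvel": joint speeds; "tau": joint torques, N m; "tcp_pos": TCP position; "orientation": TCP orientation; "contact_force": force on the tool from outside, world axes, zero at the start; "moment": the same for the moment, N m; "grip_width": finger opening in m.
Only numpy, scipy, OpenCV 4.12 (cv2) and the standard library are available. Lean on these libraries where they do the work, as an engineer would, in place of code of your own. Each camera call takes 0.05 s, during which the arm holds its last target.

### The job

The sliding V-head of the casting stand has been left too low for this cast. Lift the head until its gravity pawl has just cleared the red rung, lower it in your grip until the pawl sits on the red rung, and let go; then carry the plaster cast from its wooden rest, lower it so that its pipe lies level in both V-heads with the cast about midway between them, and only then release it. Do not overshoot to the rung above, do not drop the cast on the bench, and leave the other tools, bottles and pots where they are.

Things in the scene. Friction and masses are not known exactly. Their poses are not given: they have to be found in the camera images.
- stand_mid (a point): casting stand: fixed steel base plate 110 x 330 x 12 mm with a fixed V-post and a ratchet V-post 240 mm apart. Point midway between the two V-heads, 254.7 mm above the bench, where the middle of the cast's pipe axis finally lies. y axis: level along the stand, from ratchet post (y -120 mm) to fixed post (+120 mm); x axis: level, across it, rungs on the +x side; z up
- post_vee (a point): fixed post's V-head (90 degree V, 24 mm long along the stand): where the pipe's axis lies when the pipe rests in it, 254.7 mm above the bench. Blue post 30 x 30 mm below it
- head_vee (a point): sliding head's V (same shape): where the pipe's axis lies when the pipe rests in it; level with post_vee when the head sits on the red rung. Axes as the stand's. The V plates' tips end 11 mm above this point, 28 mm to either side of it in x
- head (a joint): height of the sliding V-head, m: 0 with its pawl on the lowest rung, 0.030 on the second, 0.060 on the red third, 0.090 on the fourth. It slides straight up and down, weighs about 0.6 kg with its pawl, slides almost freely and drops back on to the last rung passed when let go. It begins on the lowest rung. Stops at -0.008 and 0.115
- head_grip (a point): centre of the aluminium grip block under the sliding V: 34 mm (stand's x) by 24 mm (stand's y) by 32 mm tall; pinch it from above across the 24 mm, along y. V plates of the same 24 mm width rise from 14 to 38 mm above this point; the block ends 16 mm below it on a narrow neck, a cross bar 66 mm long in y begins 26 mm below. 168 mm above the bench when on the lowest rung
- pawl (a joint): gravity pawl on the sliding head (yellow nose, brass tail weight), rad. 0: nose level, free or bearing on a rung. A rung pushes the nose down (to about 1.0) as the head rises; it falls back to 0 in about 0.2 s once the head is 12 mm or more above that rung's seated height. Past 42 mm above it the next rung is cleared too, and there is no easy way back down a rung
- red_rung (a point): middle of the red rung, third of four 8 mm steel rungs, 72 mm long, 30 mm apart, 24 mm to the stand's +x side of the head's line, between two blue channels whose tops are 134 mm above the bench; the channels span x -12 to +30 mm and y up to 38 mm either side of the head
- cast_center (a point): middle of the plaster cast, on its pipe's axis, which is the x axis. White forearm 150 mm long, tapering from about 60 mm diameter (-x end) to 45 mm (+x end), 55 mm here, on an 18 mm steel pipe 320 mm long right through it, 85 mm showing at each end. 0.45 to 0.72 kg, centre of mass within 8 mm. Either end may lie in either V. It starts level, axis 55 mm above the bench
- rest: fixed wooden rest the cast starts on: board 300 x 90 x 15 mm (x along the cast), with two notched wooden blocks, 22 mm thick, 52 mm wide, 61 mm tall, 125 mm either side of the middle, holding the pipe. Origin under the board's centre
- mallet: rubber mallet lying on the bench, wooden handle, black head 85 mm long and 52 mm thick, 245 mm overall; leave it where it is. Origin at its underside
- pliers: red-handled pliers lying flat, 190 mm long; leave them. Origin at its underside
- bottle_yellow: small yellow bottle with red cap, 38 mm in diameter, 125 mm tall, standing; leave it. Origin at its underside
- bottle_red: red bottle, 50 mm in diameter, 130 mm tall, standing; leave it. Origin at its underside
- tape: roll of yellow tape lying flat, 96 mm in diameter, 25 mm high; leave it. Origin at its underside
- pen_cup: clear cup with pens, 76 mm in diameter, 150 mm tall with the pens; leave it. Origin at its underside
- pot: white pot of screws, 84 mm in diameter, 60 mm tall; leave it. Origin at its underside

How it is judged:
By the outcome, as a careful person would: the job done as asked, in the order asked, and still so for the second after the job is handed in, with the robot touching nothing.
It also fails if it takes over 56 s, if anything falls off the work surface, if the arm or the gripper's body presses on something with over 40 N, if the wrist force passes 120 N, or if a joint passes its speed limit or range.

## Working session

There is one attempt and no reset: what is moved stays moved. The work goes in short steps, Python scripts to look and compute and a shell command to move; the robot and the scene stay as the last step left them, time stands still between calls to the robot, and variables do not carry over. Pictures are saved under pics/ and viewed, and the job is handed in when it is done.

```bash
ls; mkdir -p pics
python3 - <<'E'
from bench import r
import cv2,numpy as np
np.set_printoptions(precision=4,suppress=True)
print(r.get_obs(), r.grasp_offset)
for n in("scene","side","wrist"):
    f=r.grab_frame(n); cv2.imwrite(f"pics/{n}0.png",cv2.cvtColor(f,cv2.COLOR_RGB2BGR)); print(n,r.calibration(n))
E
```

```text
pics
{'clock': 0.0, 'joints': array([-1.2221,  0.4778,  0.0223,  1.5564, -0.0115,  1.1093, -0.0831]), 'qvel': array([-0.0018,  0.0008, -0.0005, -0.0021, -0.0014,  0.001 ,  0.0017]), 'tau': array([  0.0008, -59.6462,   1.6084, -28.1188,   0.0125,   0.0096,
         0.    ]), 'tcp_pos': array([0.2975, 0.6053, 0.2303]), 'orientation': array([-0.7112, -3.0598,  0.0028]), 'contact_force': array([-0.354 ,  0.1679, -0.4081]), 'moment': array([-0.0056, -0.0276,  0.0074]), 'grip_width': 0.08519342008422892} 0.0187
scene {'K': array([[426.3883,   0.    , 248.8933],
       [  0.    , 426.3883, 185.0581],
       [  0.    ,   0.    ,   1.    ]]), 'origin': array([ 1.1665, -0.6573,  1.1214]), 'rotation': array([0.6982, 0.286 , 0.7913])}
side {'K': array([[369.8641,   0.    , 249.2713],
       [  0.    , 369.8641, 194.4724],
       [  0.    ,   0.    ,   1.    ]]), 'origin': array([0.3946, 0.5992, 0.8535]), 'rotation': array([ 0.1152, -1.1046, -2.6836])}
wrist {'K': array([[331.9614,   0.    , 254.9597],
       [  0.    , 331.9614, 195.7016],
       [  0.    ,   0.    ,   1.    ]]), 'T_tool_cam': array([[-0.0002,  0.9575,  0.2884,  0.0735],
       [ 1.    ,  0.0002,  0.0001, -0.    ],
       [ 0.    ,  0.2884, -0.9575, -0.142 ],
       [ 0.    ,  0.    ,  0.    ,  1.    ]])}
```

View pics/scene0.png

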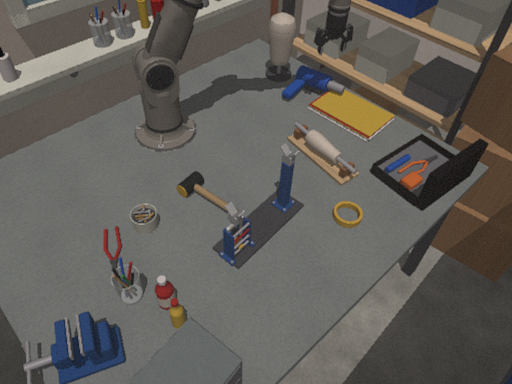

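View pics/side0.png

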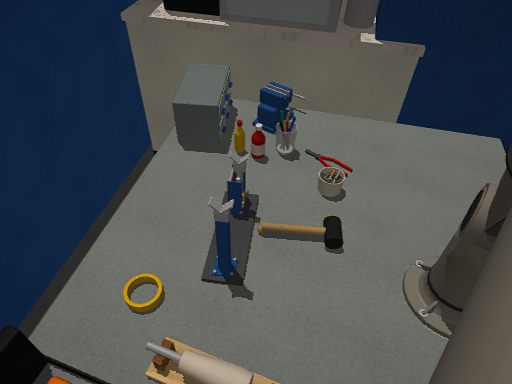

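View pics/wrist0.png

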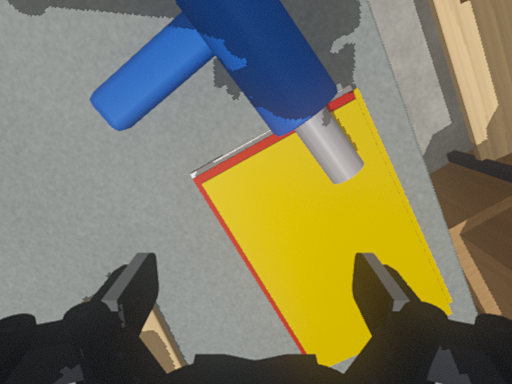

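The scene view shows the stand: fixed post at about (287,170), ratchet post at about (237,235). The cast on its rest is at about (322,150). The mallet lies beside the stand, and the red bottle and cup are farther off. Next I'll zoom in.

```bash
cat > h.py <<'E'
import numpy as np,cv2
from scipy.spatial.transform import Rotation as R
from bench import r
np.set_printoptions(precision=4,suppress=True)
def cam(n,obs=None):
    c=r.calibration(n)
    if n=="wrist":
        T=np.array(c["T_tool_cam"]); Rt=R.from_rotvec(obs["orientation"]).as_matrix()
        return np.array(c["K"]),Rt@T[:3,3]+obs["tcp_pos"],Rt@T[:3,:3]
    return np.array(c["K"]),np.array(c["origin"]),R.from_rotvec(c["rotation"]).as_matrix()
def ray(C,u,v):
    K,o,M=C; d=M@np.array([(u-K[0,2])/K[0,0],-(v-K[1,2])/K[1,1],-1]); return o,d/np.linalg.norm(d)
def onz(C,u,v,z):
    o,d=ray(C,u,v); return o+d*(z-o[2])/d[2]
def proj(C,P):
    K,o,M=C; p=(np.atleast_2d(P)-o)@M; return np.c_[K[0,2]-K[0,0]*p[:,0]/p[:,2],K[1,2]+K[1,1]*p[:,1]/p[:,2]]
def tri(obs):
    A=np.zeros((3,3));b=np.zeros(3)
    for C,u,v in obs:
        o,d=ray(C,u,v);P=np.eye(3)-np.outer(d,d);A+=P;b+=P@o
    x=np.linalg.solve(A,b)
    return x,[np.round(proj(C,x)[0]-[u,v],1) for C,u,v in obs]
def grab(n,name):
    ob=r.get_obs();f=r.grab_frame(n);cv2.imwrite(f"pics/{name}.png",f[:,:,::-1]);return f,ob
def crop(src,dst,x,y,w,h,s):
    f=cv2.imread(f"pics/{src}.png")[y:y+h,x:x+w];cv2.imwrite(f"pics/{dst}.png",cv2.resize(f,None,fx=s,fy=s,interpolation=cv2.INTER_CUBIC))
E
python3 - <<'E'
from h import *
crop("scene0","s0c",205,115,160,120*1+30,5) if 0 else crop("scene0","s0c",205,120,160,150,4)
crop("side0","d0c",140,140,140,150,4)
crop("side0","d0e",130,330,160,54,5)
E
```

```text
(no output)
```

View pics/s0c.png

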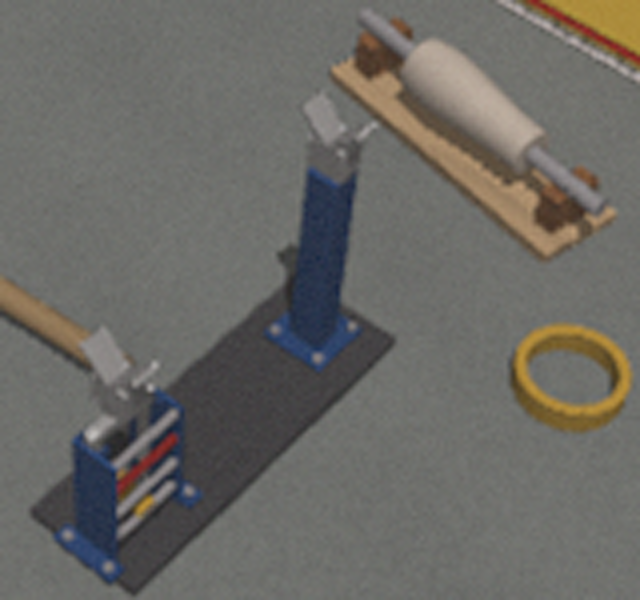

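View pics/d0c.png

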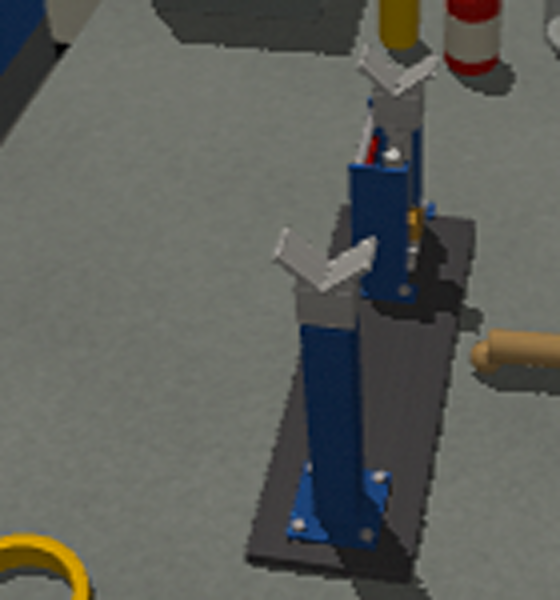

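View pics/d0e.png

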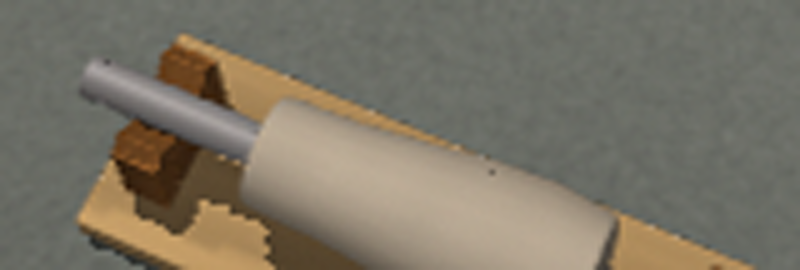

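Run:
```python
from h import *
S=cam("scene");D=cam("side")
sc=lambda x,y:(205+x/4,120+y/4); sd=lambda x,y:(140+x/4,140+y/4); se=lambda x,y:(130+x/5,330+y/5)
for p in [(35,512),(135,593),(393,341)]: print("scene plate",onz(S,*sc(*p),.012))
for p in [(475,222),(248,560),(411,580)]: print("side plate",onz(D,*sd(*p),.012))
# cast
print("pipe ends scene",onz(S,*sc(368,20),.055),onz(S,*sc(600,200),.055))
print("pipe end side",onz(D,*se(95,78),.055))
print("rest corners scene z.015",[onz(S,*sc(*p),.015) for p in[(340,65),(545,250),(612,215)]])
print("side rest corners",[onz(D,*se(*p),.015) for p in[(182,38),(82,220)]])
# vee notch: fixed
print(tri([(S,*sc(345,150)),(D,*sd(322,285))]))
print(tri([(S,*sc(120,390)),(D,*sd(397,92))]))
```

```text
scene plate [ 0.5654 -0.2215  0.012 ]
scene plate [ 0.6705 -0.2122  0.012 ]
scene plate [0.6358 0.1112 0.012 ]
side plate [ 0.5554 -0.2127  0.012 ]
side plate [0.6271 0.1254 0.012 ]
side plate [0.5211 0.1124 0.012 ]
pipe ends scene [0.3691 0.3616 0.055 ] [0.6703 0.3348 0.055 ]
pipe end side [0.6713 0.3317 0.055 ]
rest corners scene z.015 [array([0.3672, 0.3293, 0.015 ]), array([0.6572, 0.2862, 0.015 ]), array([0.6707, 0.365 , 0.015 ])]
side rest corners [array([0.6546, 0.2912, 0.015 ]), array([0.6643, 0.3758, 0.015 ])]
(array([0.5882, 0.0702, 0.2295]), [array([-0.8, -0.3]), array([-1.1,  0.3])])
(array([ 0.6099, -0.1733,  0.1674]), [array([-0.4, -0.2]), array([-0.4,  0.1])])
```

```bash
cat >> h.py <<'E'
def Rdown(ydir):  # tool z down, tool y along ydir (2d)
    y=np.array([*ydir,0.]);y/=np.linalg.norm(y);z=np.array([0,0,-1.]);return np.c_[np.cross(y,z),y,z]
def plan(pos,M=None):
    o=r.get_obs();Rt=R.from_rotvec(o["orientation"]).as_matrix()
    M=Rt if M is None else M
    w=R.from_matrix(Rt.T@M).as_rotvec()/np.pi; s=Rt.T@(np.array(pos)-o["tcp_pos"])/.2
    print("row",np.round(np.r_[w,s],4),"deg",np.round(np.linalg.norm(w)*180,1),"mm",np.round(np.linalg.norm(s)*200,1))
E
python3 - <<'E'
from h import *
o=r.get_obs();print(R.from_rotvec(o["orientation"]).as_matrix())
for s in (1,-1):
    M=Rdown(s*np.array([.09,.996])); print(M); plan([.50,.34,.33],M)
E
```

```text
[[-0.8975  0.4411 -0.0005]
 [ 0.4411  0.8975 -0.0013]
 [-0.0001 -0.0014 -1.    ]]
[[-0.9959  0.09    0.    ]
 [ 0.09    0.9959  0.    ]
 [ 0.      0.     -1.    ]]
row [-0.0005 -0.     -0.1167 -1.4938 -0.745  -0.4961] deg 21.0 mm 348.3
[[ 0.9959 -0.09    0.    ]
 [-0.09   -0.9959  0.    ]
 [ 0.      0.     -1.    ]]
row [-0.0001  0.0006  0.8833 -1.4938 -0.745  -0.4961] deg 159.0 mm 348.3
```

```bash
python3 -m jog '[0,0,-0.117,-0.75,-0.37,-0.5,1, 0,0,-0.117,-0.95,-0.6,-0.5,1, 0,0,-0.117,-0.95,-0.7,-0.5,1, 0,0,-0.117,-0.95,-0.7,-0.5,1,0,0,-0.117,-0.95,-0.7,-0.5,1,0,0,-0.117,-0.95,-0.7,-0.5,1,0,0,-0.117,-0.95,-0.7,-0.5,1]'
python3 - <<'E'
from h import *
plan([.5,.34,.33],Rdown([.09,.996]))
grab("wrist","w1")
E
```

```text
clock: 0.85
tcp_pos: [0.4077, 0.3945, 0.3316]
orientation: [0.146, 3.137, -0.0]
contact_force: [-0.2, -0.3, -0.4]
grip_width: 0.0857
row [-0.0001  0.0002 -0.001  -0.4849 -0.2284  0.0085] deg 0.2 mm 107.2
```

View pics/w1.png

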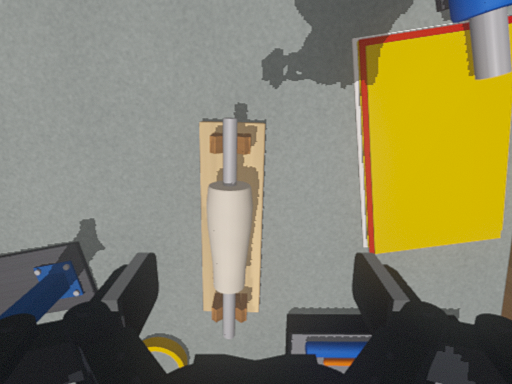

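Run:
```python
from h import *
o=r.get_obs();C=cam("wrist",o)
print(onz(C,230,118,.055),onz(C,229.5,338,.055), "cast ends", onz(C,230,184,.055+.02),onz(C,229.5,292,.055+.01))
print("rest corners",[onz(C,u,v,.015) for u,v in[(200,123),(266,120.5),(260,312),(204,311)]])
crop("w1","w1c",190,105,90,240,2.5)
```

```text
[0.356  0.3698 0.055 ] [0.6777 0.333  0.055 ] cast ends [0.4342 0.3625 0.075 ] [0.5925 0.3433 0.065 ]
rest corners [array([0.3611, 0.3255, 0.015 ]), array([0.3659, 0.4146, 0.015 ]), array([0.6653, 0.3807, 0.015 ]), array([0.6554, 0.2912, 0.015 ])]
```

View pics/w1c.png

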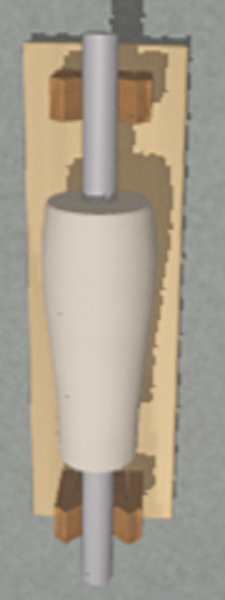

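Run:
```python
from h import *
plan([.48,.2,.40],Rdown([-.1,.995])); plan([.56,-.06,.40],Rdown([-.1,.995]))
```

```text
row [-0.0002 -0.0002 -0.0605 -0.4556 -0.9445 -0.3459] deg 10.9 mm 220.8
row [-0.0002 -0.0002 -0.0605 -0.9706 -2.2033 -0.3454] deg 10.9 mm 486.5
```

```bash
python3 -m jog '[0,0,-0.06,-0.2,-0.25,-0.2,1, 0,0,-0.06,-0.45,-0.5,-0.34,1, 0,0,-0.06,-0.45,-0.75,-0.34,1, 0,0,-0.06,-0.45,-1,-0.34,1,0,0,-0.06,-0.45,-1,-0.34,1]'
python3 - <<'E'
from h import *
plan([.56,-.06,.40],Rdown([-.1,.995]))
E
```

```text
clock: 1.4
tcp_pos: [0.4778, 0.1886, 0.3983]
orientation: [0.158, -3.136, 0.002]
contact_force: [0.2, -0.5, 1.1]
grip_width: 0.0855
row [-0.0004 -0.0006  0.0001 -0.2843 -1.2778 -0.0077] deg 0.1 mm 261.8
```

```bash
python3 -m jog '[0,0,0,-0.14,-0.25,0,1, 0,0,0,-0.28,-0.5,0,1, 0,0,0,-0.28,-0.75,0,1, 0,0,0,-0.28,-1,0,1,0,0,0,-0.28,-1,0,1,0,0,0,-0.28,-1,0,1]'
python3 - <<'E'
from h import *
plan([.56,-.06,.40],Rdown([-.1,.995]))
grab("wrist","w2");crop("w2","w2c",20,60,460,230,1.7)
E
```

```text
clock: 2.0
tcp_pos: [0.5538, -0.0055, 0.3974]
orientation: [0.154, -3.135, 0.003]
contact_force: [-0.3, 0.2, -0.4]
grip_width: 0.0854
row [-0.0005 -0.001  -0.0006 -0.0038 -0.2745 -0.0124] deg 0.2 mm 55.0
```

View pics/w2c.png

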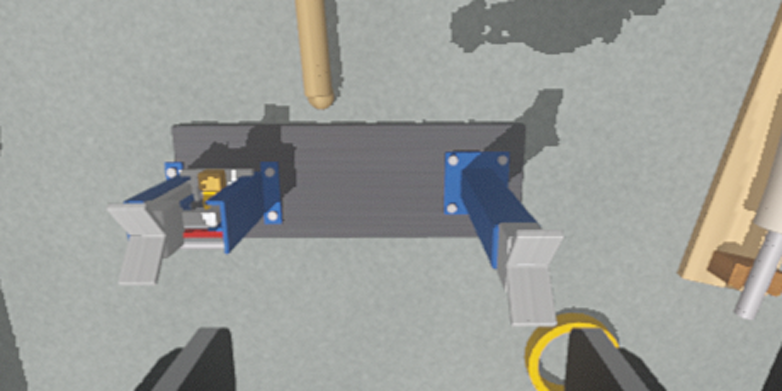

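Run:
```python
from h import *
crop("w2","w2h",75,165,70,75,8);crop("w2","w2p",305,185,60,75,8)
```

```text
(no output)
```

View pics/w2h.png

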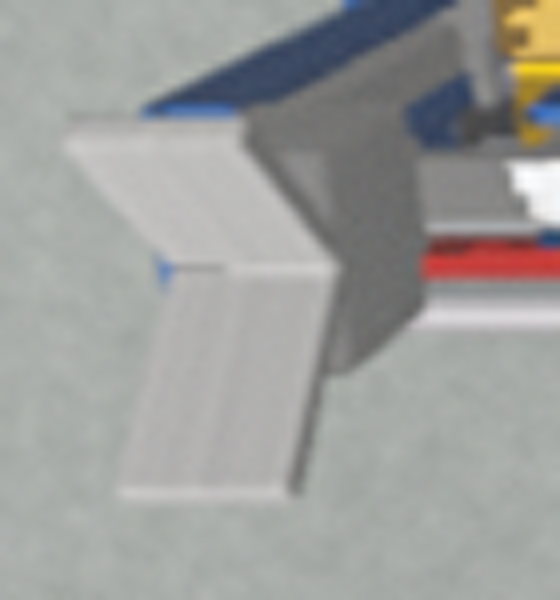

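View pics/w2p.png

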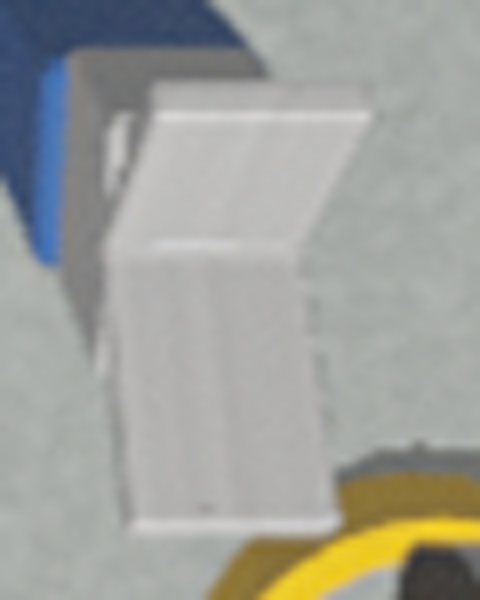

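```bash
cat > m.py <<'E'
from h import *
def rep(C,hd,po,hh=.1947):
    fh=lambda p:(75+p[0]/8,165+p[1]/8); fp=lambda p:(305+p[0]/8,185+p[1]/8)
E
python3 - <<'E'
from h import *
o=r.get_obs();C=cam("wrist",o)
fh=lambda p:(75+p[0]/8,165+p[1]/8); fp=lambda p:(305+p[0]/8,185+p[1]/8); fc=lambda p:(20+p[0]/1.7,60+p[1]/1.7)
H=[onz(C,*fh(p),.2057) for p in[(65,130),(243,128),(120,492),(295,493)]]
P=[onz(C,*fp(p),.2657) for p in[(152,105),(370,108),(130,527),(338,525)]]
print(np.array(H));print(np.array(P))
h=np.mean(H,0);p=np.mean(P,0);print("head",h,"post",p,"d",np.linalg.norm((p-h)[:2]),"ang",np.degrees(np.arctan2(*(p-h)[:2])),"mid",(h+p)/2)
print("valley head",[onz(C,*fh(p),.182) for p in[(168,268),(338,268)]])
print("valley post",[onz(C,*fp(p),.242) for p in[(107,243),(300,245)]])
print("plate",[onz(C,*fc(p),.012) for p in[(173,125),(524,123),(525,238)]])
E
```

```text
[[ 0.5825 -0.1792  0.2057]
 [ 0.5799 -0.1563  0.2057]
 [ 0.6326 -0.1741  0.2057]
 [ 0.6303 -0.1506  0.2057]]
[[0.5583 0.0573 0.2657]
 [0.5562 0.0807 0.2657]
 [0.608  0.0628 0.2657]
 [0.6053 0.0862 0.2657]]
head [ 0.6063 -0.165   0.2057] post [0.582  0.0717 0.2657] d 0.23804762635669563 ang -5.8749588842253795 mid [ 0.5941 -0.0467  0.2357]
valley head [array([ 0.6085, -0.1777,  0.182 ]), array([ 0.606 , -0.1538,  0.182 ])]
valley post [array([0.5825, 0.0605, 0.242 ]), array([0.5804, 0.0834, 0.242 ])]
plate [array([ 0.5572, -0.2133,  0.012 ]), array([0.5225, 0.1091, 0.012 ]), array([0.6323, 0.1283, 0.012 ])]
```

Run:
```python
from h import *
plan([.6065,-.1655,.26],Rdown([-.104,.9946]))
```

```text
row [-0.0002 -0.001  -0.0008 -0.1821 -0.8348  0.6872] deg 0.2 mm 219.3
```

```bash
python3 -m jog '[0,0,0,-0.18,-0.2,0,0.8, 0,0,0,-0.18,-0.4,0.1,0.8, 0,-0.001,0,-0.18,-0.65,0.3,0.8, 0,-0.001,0,-0.18,-0.835,0.5,0.8,0,-0.001,0,-0.18,-0.835,0.65,0.8,0,-0.001,0,-0.18,-0.835,0.69,0.8,0,-0.001,0,-0.18,-0.835,0.69,0.8]'
python3 - <<'E'
from h import *
plan([.6065,-.1655,.151],Rdown([-.104,.9946]))
grab("wrist","w3");
E
```

```text
clock: 2.75
tcp_pos: [0.6062, -0.1615, 0.2577]
orientation: [0.166, -3.133, -0.003]
contact_force: [0.8, -0.5, -0.2]
grip_width: 0.0682
row [ 0.0006 -0.0012  0.0006 -0.0015 -0.021   0.5334] deg 0.3 mm 106.8
```

View pics/w3.png

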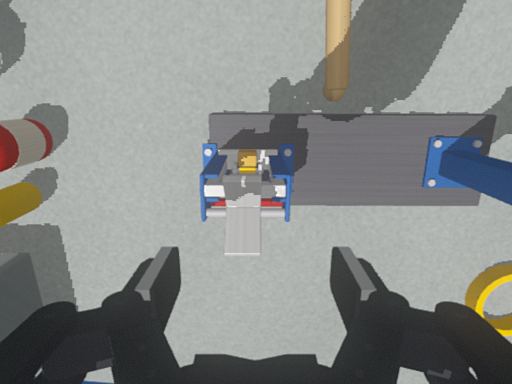

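Run:
```python
from h import *
o=r.get_obs();C=cam("wrist",o)
crop("w3","w3c",190,130,110,140,5)
print([onz(C,u,253,.2057) for u in(225,260)],[onz(C,u,207,.182) for u in (227,261)])
```

```text
[array([ 0.6337, -0.1786,  0.2057]), array([ 0.6313, -0.1559,  0.2057])] [array([ 0.6103, -0.1811,  0.182 ]), array([ 0.6078, -0.1575,  0.182 ])]
```

View pics/w3c.png

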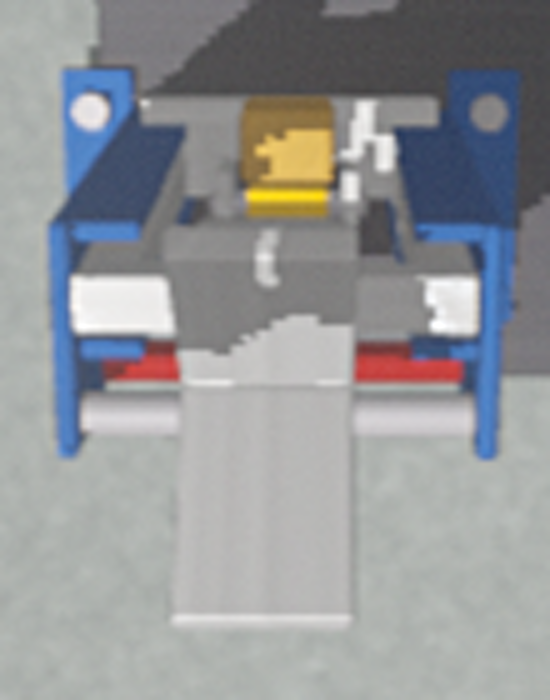

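```bash
python3 -m jog '[0,-0.001,0,0,-0.034,0.1,0.8, 0,-0.001,0,0,-0.034,0.25,0.7, 0,-0.001,0,0,-0.034,0.4,0.6, 0,-0.001,0,0,-0.034,0.5,0.6,0,-0.001,0,0,-0.034,0.535,0.6,0,-0.001,0,0,-0.034,0.535,0.6,0,-0.001,0,0,-0.034,0.535,0.6]'
python3 - <<'E'
from h import *
plan([.607,-.168,.151],Rdown([-.104,.9946]))
o=r.get_obs();print(o["contact_force"],o["moment"])
grab("wrist","w4");grab("side","d4");crop("d4","d4c",150,80,200,200,3)
E
```

```text
clock: 3.5
tcp_pos: [0.6097, -0.1678, 0.155]
orientation: [-0.169, 3.131, 0.001]
contact_force: [0.6, 1.3, 0.2]
grip_width: 0.0513
row [0.0002 0.0021 0.0011 0.0137 0.0006 0.0198] deg 0.4 mm 4.8
[0.6389 1.3399 0.1743] [-0.0536  0.0103 -0.0477]
```

View pics/w4.png

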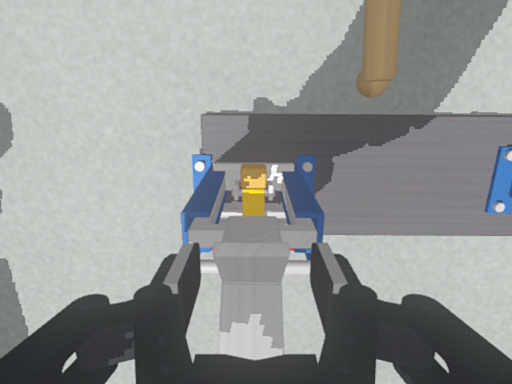

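View pics/d4c.png

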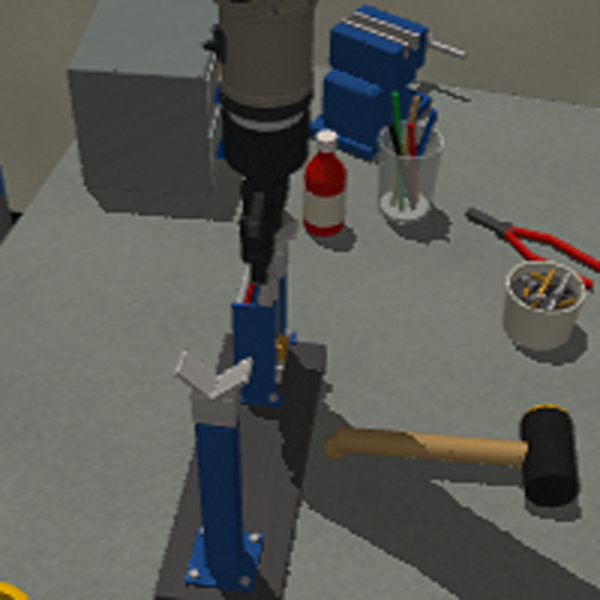

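```bash
python3 -m jog '[0,0.002,0.001,0.014,0,0.02,0.6,0,0.002,0.001,0.014,0,0.02,0.45,0,0.002,0.001,0.014,0,0.02,0.35,0,0.002,0.001,0.014,0,0.02,0.2,0,0.002,0.001,0.014,0,0.02,0.2,0,0.002,0.001,0.014,0,0.02,0.1,0,0.002,0.001,0.014,0,0.02,0.1,0,0.002,0.001,0.014,0,0.02,0.1]' 45
python3 - <<'E'
from h import *
o=r.get_obs();print(o["contact_force"],o["moment"],o["grip_width"])
plan([.607,-.168,.151],Rdown([-.104,.9946]))
E
```

```text
clock: 4.4
tcp_pos: [0.6067, -0.1697, 0.1511]
orientation: [-0.162, 3.137, -0.001]
contact_force: [0.4, -4.8, 2.7]
grip_width: 0.0234
[ 0.4052 -4.7538  2.6818] [-0.7705  0.0028 -0.0409] 0.02337256941762782
row [-0.0002  0.0002 -0.0004 -0.0023  0.0081  0.0002] deg 0.1 mm 1.7
```

```bash
python3 -m jog '[0,0,0,0,0,-0.03,0.1,0,0,0,0,0,-0.07,0.1,0,0,0,0,0,-0.11,0.1,0,0,0,0,0,-0.15,0.1,0,0,0,0,0,-0.19,0.1,0,0,0,0,0,-0.22,0.1,0,0,0,0,0,-0.22,0.1,0,0,0,0,0,-0.22,0.1,0,0,0,0,0,-0.22,0.1]'
python3 - <<'E'
from h import *
o=r.get_obs();print(o["contact_force"],o["moment"],o["grip_width"],o["tcp_pos"])
grab("wrist","w5")
E
```

```text
clock: 5.3
tcp_pos: [0.6067, -0.1697, 0.1942]
orientation: [-0.162, 3.137, -0.002]
contact_force: [4.2, -4.0, -5.5]
grip_width: 0.0234
[ 4.2049 -3.966  -5.531 ] [-0.6826 -0.6265 -0.0306] 0.0233598748387475 [ 0.6067 -0.1697  0.1942]
```

View pics/w5.png

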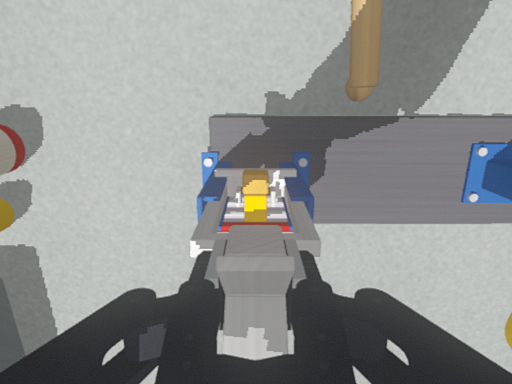

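```bash
python3 -m jog '[0,0,0,0,0,-0.03,0.1,0,0,0,0,0,-0.07,0.1,0,0,0,0,0,-0.11,0.1,0,0,0,0,0,-0.15,0.1,0,0,0,0,0,-0.175,0.1,0,0,0,0,0,-0.18,0.1,0,0,0,0,0,-0.18,0.1,0,0,0,0,0,-0.18,0.1,0,0,0,0,0,-0.18,0.1]'
python3 - <<'E'
from h import *
o=r.get_obs();print(o["contact_force"],o["moment"],o["grip_width"],o["tcp_pos"])
grab("scene","s6");crop("s6","s6c",200,180,110,100,6)
E
```

```text
clock: 6.25
tcp_pos: [0.6066, -0.1697, 0.229]
orientation: [0.162, -3.137, 0.002]
contact_force: [3.3, -4.6, -5.0]
grip_width: 0.0237
[ 3.251  -4.6049 -5.0348] [-0.6459 -0.7429  0.0324] 0.023703068516200902 [ 0.6066 -0.1697  0.229 ]
```

View pics/s6c.png

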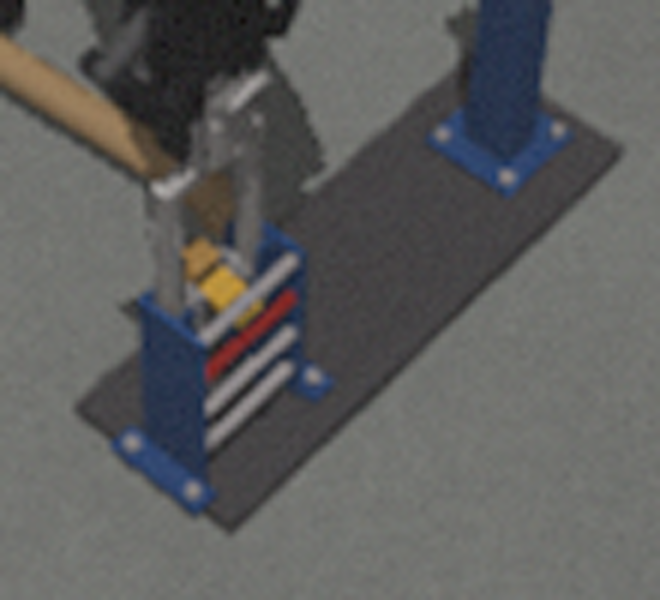

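```bash
python3 -m jog '[0,0,0,0,0,0.02,0.1,0,0,0,0,0,0.04,0.1,0,0,0,0,0,0.06,0.1,0,0,0,0,0,0.075,0.1,0,0,0,0,0,0.085,0.1,0,0,0,0,0,0.09,0.1,0,0,0,0,0,0.09,0.1,0,0,0,0,0,0.09,0.1]'
python3 - <<'E'
from h import *
o=r.get_obs();print(o["contact_force"],o["moment"],o["grip_width"],o["tcp_pos"])
grab("scene","s7");crop("s7","s7c",200,180,110,100,6)
E
```

```text
clock: 7.1
tcp_pos: [0.6067, -0.1697, 0.2111]
orientation: [-0.162, 3.137, -0.002]
contact_force: [0.3, -3.3, -0.2]
grip_width: 0.0237
[ 0.261  -3.2879 -0.1784] [-0.4599 -0.2073 -0.0369] 0.023731105356178797 [ 0.6067 -0.1697  0.2111]
```

View pics/s7c.png

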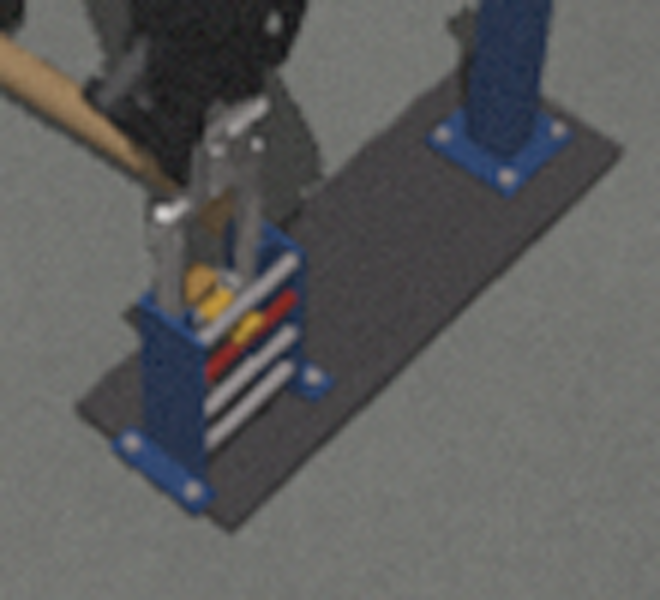

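The force has gone from -5 N to about 0 and the yellow nose lies over the red rung, so I'm pressing down a touch, then releasing.

```bash
python3 -m jog '[0,0,0,0,0,0.006,0.1,0,0,0,0,0,0.006,0.1,0,0,0,0,0,0.004,0.4,0,0,0,0,0,0.002,0.6,0,0,0,0,0,0.002,0.6,0,0,0,0,0,-0.02,0.6,0,0,0,0,0,-0.15,0.6,0,0,0,0,0,-0.35,0.6,0,0,0,0,0,-0.55,0.7,0,0,0,0,0,-0.7,0.8,0,0,0,0,0,-0.7,1,0,0,0,0,0,-0.7,1]'
python3 - <<'E'
from h import *
grab("scene","s8");crop("s8","s8c",200,140,130,130,4.6);grab("wrist","w8");plan([.56,-.06,.4],Rdown([-.104,.9946]))
E
```

```text
clock: 8.35
tcp_pos: [0.6068, -0.1694, 0.3517]
orientation: [-0.162, 3.136, -0.002]
contact_force: [-0.6, 0.4, -0.8]
grip_width: 0.0856
row [-0.0001 -0.0007 -0.0003  0.1733  0.566  -0.2509] deg 0.1 mm 128.6
```

View pics/s8c.png

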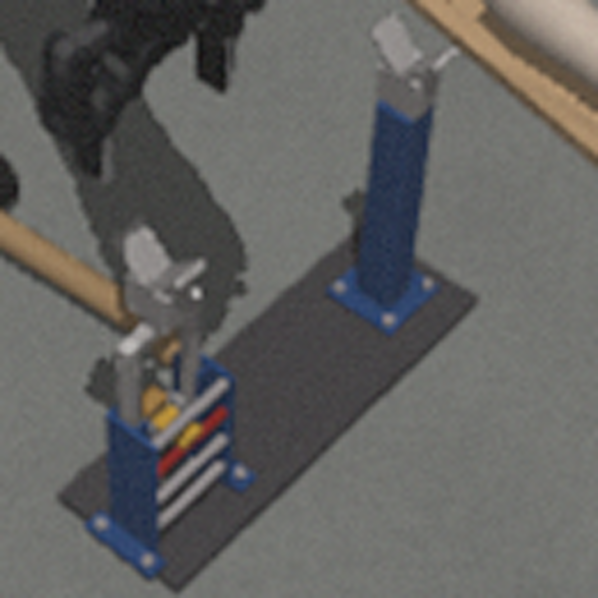

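View pics/w8.png

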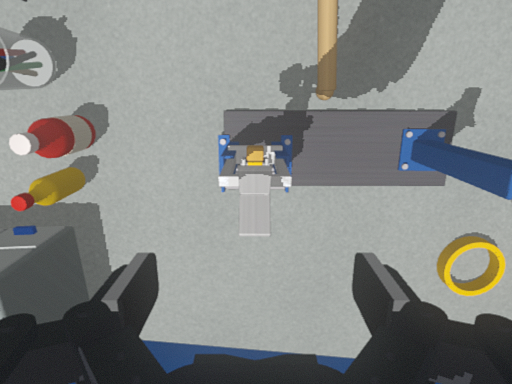

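```bash
python3 -m jog '[0,0,0,0,0.25,-0.1,1,0,0,0,0,0.5,-0.1,1,0,0,0,0,0.75,-0.1,1,0,0,0,0,1,-0.1,1,0,0,0,0,1,-0.1,1]'
python3 - <<'E'
from h import *
plan([.517,.33,.28],Rdown([.113,.9936]))
E
```

```text
clock: 8.95
tcp_pos: [0.584, 0.0391, 0.3678]
orientation: [0.181, -3.131, -0.005]
contact_force: [-0.3, -0.1, -0.3]
grip_width: 0.0853
row [ 0.0008 -0.0018  0.0728  0.1629  1.4821  0.4446] deg 13.1 mm 311.2
```

```bash
python3 -m jog '[0,0,0.03,0,0.25,0,1,0,-0.001,0.07,0.1,0.5,0.1,1,0,-0.001,0.073,0.1,0.75,0.2,1,0,-0.001,0.073,0.15,1,0.3,1,0,-0.001,0.073,0.15,1,0.3,1]'
python3 - <<'E'
from h import *
plan([.517,.351,.22],Rdown([.113,.9936]))
E
```

```text
clock: 9.45
tcp_pos: [0.5273, 0.239, 0.3052]
orientation: [-0.169, -3.129, -0.002]
contact_force: [0.5, -0.1, -0.1]
grip_width: 0.0856
row [ 0.0003 -0.0026  0.0018  0.1082  0.5508  0.4276] deg 0.6 mm 141.1
```

```bash
python3 -m jog '[0,0,0.002,0.11,0.25,0.1,1,0,-0.002,0.002,0.11,0.5,0.3,1,0,-0.002,0.002,0.11,0.55,0.43,1,0,-0.002,0.002,0.11,0.55,0.43,1,0,-0.002,0.002,0.11,0.55,0.43,1]'
python3 - <<'E'
from h import *
plan([.517,.351,.22],Rdown([.113,.9936]))
grab("wrist","w9");crop("w9","w9c",100,20,320,270,2.2)
E
```

```text
clock: 9.95
tcp_pos: [0.5153, 0.3505, 0.2169]
orientation: [-0.176, -3.131, 0.004]
contact_force: [0.6, -0.1, 0.1]
grip_width: 0.0854
row [-0.001  -0.0016  0.0003 -0.0081  0.0033 -0.0155] deg 0.3 mm 3.6
```

View pics/w9c.png

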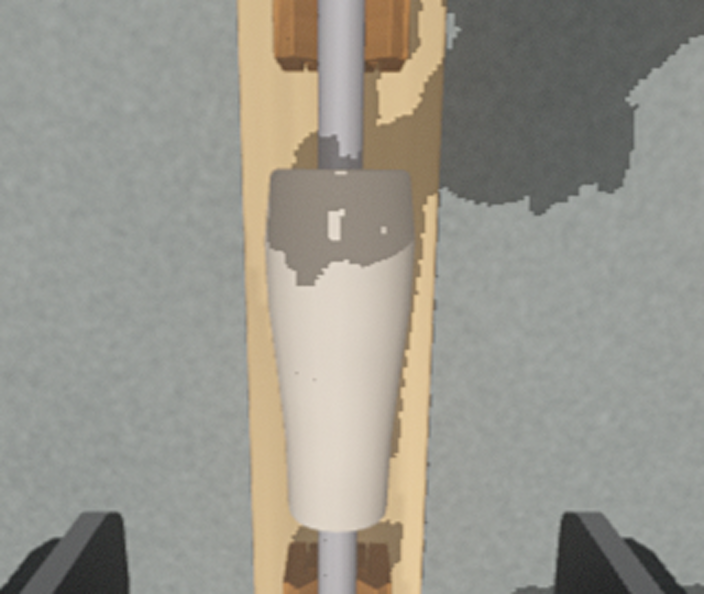

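Run:
```python
from h import *
o=r.get_obs();C=cam("wrist",o);f=lambda x,y:(100+x/2.2,20+y/2.2)
a=onz(C,*f(341,40),.055);b=onz(C,*f(338,575),.055);print("pipe",a,b,np.degrees(np.arctan2(*(b-a)[1::-1])))
t=onz(C,*f(341,170),.083);k=onz(C,*f(338,530),.075);print("ends",t,k,np.linalg.norm((t-k)[:2]),(t+k)/2)
```

```text
pipe [0.3972 0.3633 0.055 ] [0.6271 0.3354 0.055 ] -6.92450698510073
ends [0.4446 0.3579 0.083 ] [0.5932 0.3394 0.075 ] 0.14980138928990097 [0.5189 0.3486 0.079 ]
```

```bash
python3 - <<'E'
from h import *
plan([.518,.349,.034],Rdown([.119,.993]))
E
python3 -m jog '[0,-0.002,0.002,-0.012,-0.005,0.2,1,0,-0.002,0.002,-0.012,-0.005,0.4,1,0,-0.002,0.002,-0.012,-0.005,0.6,1,0,-0.002,0.002,-0.012,-0.005,0.75,1,0,-0.002,0.002,-0.012,-0.005,0.85,1,0,-0.002,0.002,-0.012,-0.005,0.9,1,0,-0.002,0.002,-0.012,-0.005,0.91,1,0,-0.002,0.002,-0.012,-0.005,0.91,1]'
python3 - <<'E'
from h import *
plan([.518,.349,.034],Rdown([.119,.993]))
grab("wrist","w10")
E
```

```text
row [-0.0004 -0.0008  0.0015 -0.0088 -0.0016  0.9237] deg 0.3 mm 184.7
clock: 10.8
tcp_pos: [0.5197, 0.3481, 0.0381]
orientation: [0.191, 3.131, -0.001]
contact_force: [-0.3, 0.4, 0.9]
grip_width: 0.0855
row [-0.      0.0017 -0.0009  0.0091  0.0036  0.0202] deg 0.3 mm 4.5
```

View pics/w10.png

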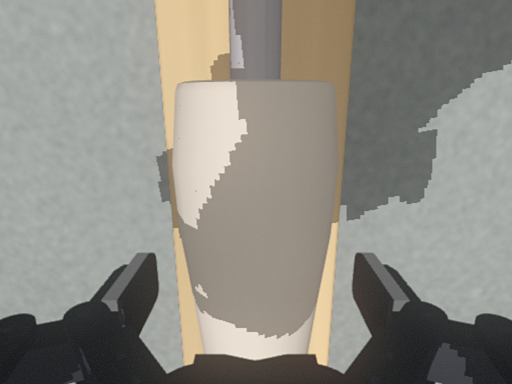

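```bash
python3 -m jog '[0,0.001,0,0.008,0.002,0.02,1,0,0.001,0,0.008,0.002,0.02,0.85,0,0.001,0,0.008,0.002,0.02,0.75,0,0.001,0,0.008,0.002,0.02,0.6,0,0.001,0,0.008,0.002,0.02,0.5,0,0.001,0,0.008,0.002,0.02,0.4,0,0.001,0,0.008,0.002,0.02,0.4,0,0.001,0,0.008,0.002,0.02,0.4]' 60
python3 - <<'E'
from h import *
o=r.get_obs();print(o["contact_force"],o["moment"],o["grip_width"],o["tcp_pos"])
E
```

```text
clock: 11.65
tcp_pos: [0.5182, 0.3484, 0.0352]
orientation: [0.191, 3.134, -0.001]
contact_force: [-2.0, -2.9, 8.2]
grip_width: 0.0547
[-1.9958 -2.9467  8.2182] [-0.5795  0.6039  0.1007] 0.05471659607592168 [0.5182 0.3484 0.0352]
```

```bash
python3 -m jog '[0,0,0,0,0,-0.03,0.4,0,0,0,0,0,-0.1,0.4,0,0,0,0,0,-0.2,0.4,0,0,0,0,0,-0.3,0.4,0,0,0,0,0,-0.45,0.4,0,0,0,0,0,-0.6,0.4,0,0,0,0,0,-0.6,0.4,0,0,0,0,0,-0.6,0.4]'
python3 - <<'E'
from h import *
o=r.get_obs();print(o["contact_force"],o["moment"],o["grip_width"],o["tcp_pos"])
grab("scene","s11");crop("s11","s11c",270,80,110,110,5);grab("wrist","w11")
E
```

```text
clock: 12.45
tcp_pos: [0.5178, 0.3486, 0.1555]
orientation: [0.191, 3.133, 0.0]
contact_force: [-0.4, 0.3, -4.7]
grip_width: 0.0546
[-0.3722  0.3175 -4.7471] [-0.0651  0.0063 -0.0327] 0.05455615172735534 [0.5178 0.3486 0.1555]
```

View pics/s11c.png

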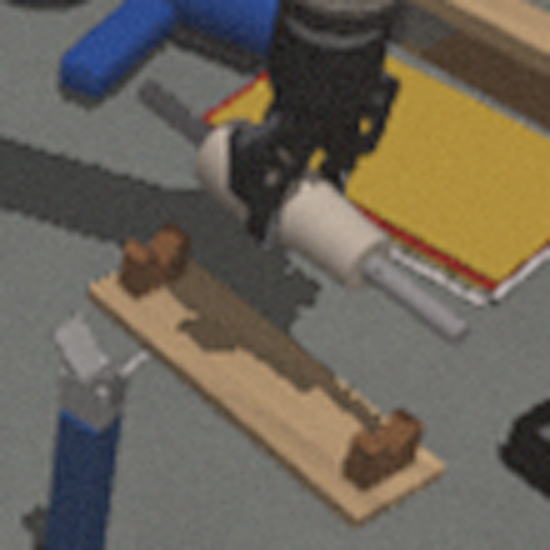

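View pics/w11.png

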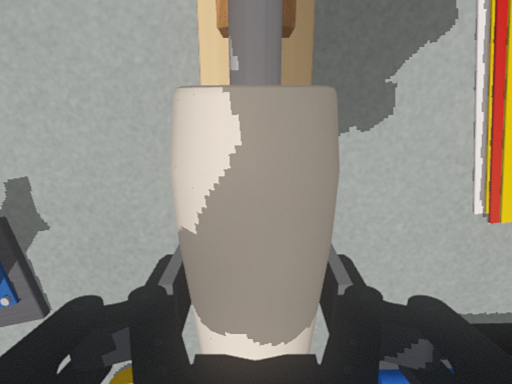

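```bash
python3 -m jog '[0,0,0,0,0,-0.15,0.4,0,0,0,0,0,-0.3,0.4,0,0,0,0,0,-0.5,0.4,0,0,0,0,0,-0.7,0.4,0,0,0,0,0,-0.85,0.4,0,0,0,0,0,-0.85,0.4,0,0,0,0,0,-0.85,0.4]'
python3 - <<'E'
from h import *
plan([.59,.15,.325],Rdown([.9946,.104]));print(r.get_obs()["joints"])
E
```

```text
clock: 13.25
tcp_pos: [0.5162, 0.3478, 0.3216]
orientation: [-0.191, -3.134, 0.006]
contact_force: [0.6, -0.4, -5.9]
grip_width: 0.0542
row [-0.0015  0.0004  0.4282 -0.4861 -0.9372 -0.0141] deg 77.1 mm 211.2
[-0.8274  0.325   0.1755  1.5823 -0.057   1.2437  0.807 ]
```

```bash
python3 -m jog '[0,0,0.03,-0.05,-0.08,-0.01,0.4,0,0,0.07,-0.1,-0.2,-0.02,0.4,0,0,0.11,-0.17,-0.32,-0.02,0.4,0,0,0.15,-0.24,-0.44,-0.02,0.4,0,0,0.19,-0.3,-0.56,-0.02,0.4,0,0,0.23,-0.36,-0.68,-0.02,0.4,0,0,0.27,-0.42,-0.8,-0.02,0.4,0,0,0.31,-0.48,-0.9,-0.02,0.4,0,0,0.35,-0.49,-0.94,-0.02,0.4,0,0,0.39,-0.49,-0.94,-0.02,0.4,0,0,0.42,-0.49,-0.94,-0.02,0.4,0,0,0.428,-0.49,-0.94,-0.02,0.4]'
python3 - <<'E'
from h import *
plan([.594,-.049,.325],Rdown([.9946,.104]));o=r.get_obs();print(o["joints"],o["contact_force"],o["moment"])
E
```

```text
clock: 14.45
tcp_pos: [0.5892, 0.1491, 0.3228]
orientation: [-2.104, -2.332, 0.015]
contact_force: [-0.3, 0.2, -5.7]
grip_width: 0.0542
row [-0.0025  0.0018 -0.0004 -0.9877 -0.078  -0.0047] deg 0.6 mm 198.2
[-0.7313  0.3195  0.4951  1.6287 -0.1536  1.2421 -0.1035] [-0.2558  0.1914 -5.671 ] [-0.0117 -0.0052  0.0228]
```

```bash
python3 -m jog '[0,0,0,-0.12,-0.02,0,0.4,-0.001,0.001,0,-0.26,-0.04,0,0.4,-0.002,0.002,0,-0.42,-0.06,0,0.4,-0.002,0.002,0,-0.58,-0.07,0,0.4,-0.002,0.002,0,-0.74,-0.078,0,0.4,-0.002,0.002,0,-0.88,-0.078,0,0.4,-0.002,0.002,0,-0.96,-0.078,0,0.4,-0.002,0.002,0,-0.988,-0.078,0,0.4,-0.002,0.002,0,-0.988,-0.078,0,0.4,-0.002,0.002,0,-0.988,-0.078,0,0.4]'
python3 - <<'E'
from h import *
plan([.594,-.049,.325],Rdown([.9946,.104]));o=r.get_obs();print(o["joints"],o["contact_force"],o["moment"])
grab("wrist","w13");grab("scene","s13");grab("side","d13");crop("s13","s13c",190,100,140,140,4.2);crop("d13","d13c",150,120,160,170,3.5)
E
```

```text
clock: 15.45
tcp_pos: [0.5938, -0.0474, 0.3232]
orientation: [-2.1, -2.333, 0.002]
contact_force: [0.1, 0.8, -5.7]
grip_width: 0.0547
row [-0.001  -0.0004  0.0003 -0.008   0.0003 -0.0092] deg 0.2 mm 2.4
[-0.4705  0.3009  0.5729  1.6646 -0.172   1.2301  0.2454] [ 0.0786  0.762  -5.7277] [-0.0054  0.0132 -0.0718]
```

View pics/w13.png

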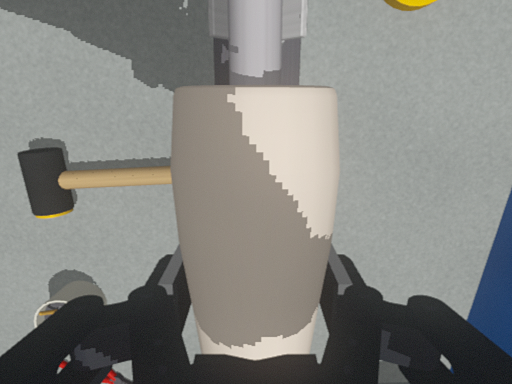

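View pics/s13c.png

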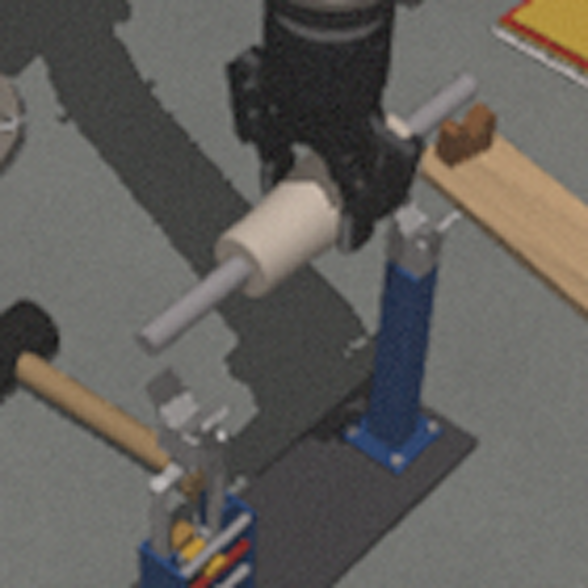

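View pics/d13c.png

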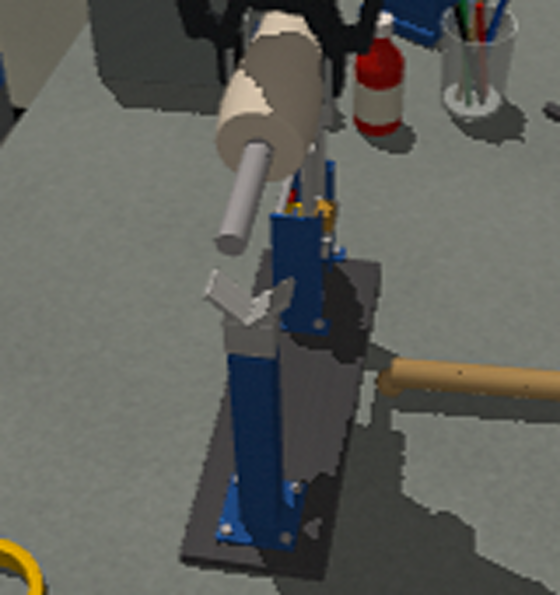

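```bash
python3 -m jog '[0,0,0,-0.008,0.004,0.08,0.4,0,0,0,-0.008,0.004,0.17,0.4,0,0,0,-0.008,0.004,0.25,0.4,0,0,0,-0.008,0.004,0.32,0.4,0,0,0,-0.008,0.004,0.37,0.4,0,0,0,-0.008,0.004,0.39,0.4,0,0,0,-0.008,0.004,0.39,0.4,0,0,0,-0.008,0.004,0.39,0.4]'
python3 - <<'E'
from h import *
o=r.get_obs();print(o["tcp_pos"],o["contact_force"],o["moment"]);plan(o["tcp_pos"],Rdown([.9946,.104]))
grab("wrist","w14");grab("scene","s14");grab("side","d14");crop("s14","s14c",190,100,140,140,4.2);crop("d14","d14c",180,130,110,130,4.5)
E
```

```text
clock: 16.4
tcp_pos: [0.5953, -0.049, 0.2464]
orientation: [-2.101, -2.334, 0.0]
contact_force: [0.2, -1.0, -4.6]
grip_width: 0.0542
[ 0.5953 -0.049   0.2464] [ 0.2204 -0.9898 -4.5845] [-0.0312 -0.0373 -0.0432]
row [-0.0003 -0.0003  0.0004  0.      0.      0.    ] deg 0.1 mm 0.0
```

View pics/w14.png

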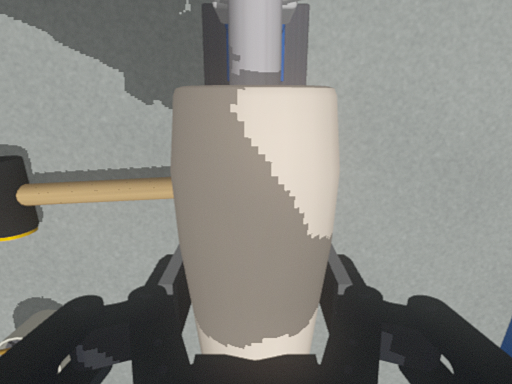

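View pics/s14c.png

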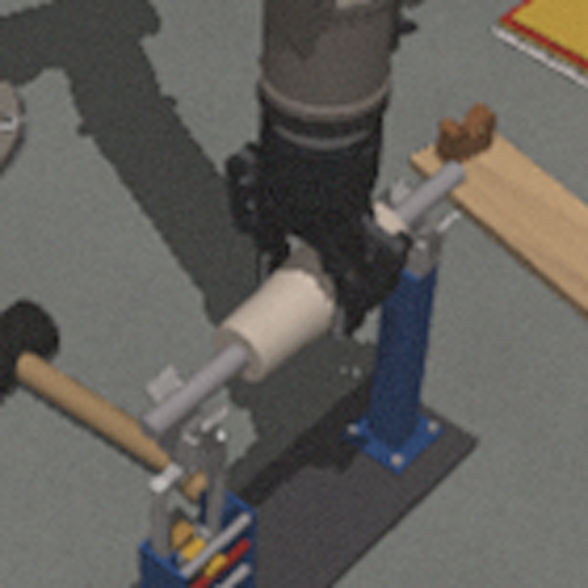

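View pics/d14c.png

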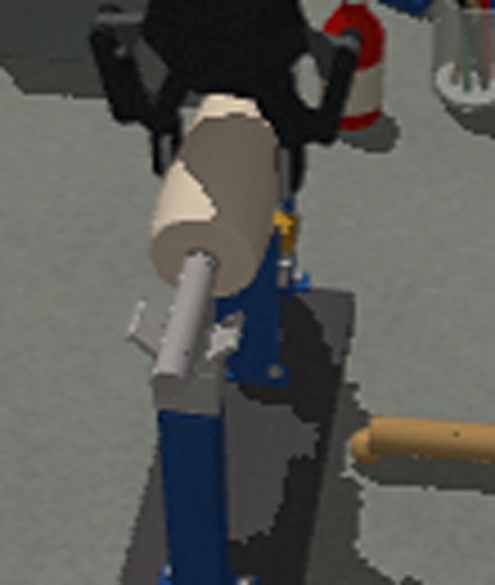

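```bash
python3 -m jog '[0,0,0,0,0,0.012,0.4,0,0,0,0,0,0.025,0.4,0,0,0,0,0,0.038,0.4,0,0,0,0,0,0.045,0.4,0,0,0,0,0,0.05,0.4,0,0,0,0,0,0.05,0.4,0,0,0,0,0,0.05,0.4]'
python3 - <<'E'
from h import *
o=r.get_obs();print(o["tcp_pos"],o["contact_force"],o["moment"])
E
```

```text
clock: 17.25
tcp_pos: [0.5952, -0.0491, 0.2364]
orientation: [-2.101, -2.334, 0.0]
contact_force: [0.3, 0.8, -5.0]
grip_width: 0.0547
[ 0.5952 -0.0491  0.2364] [ 0.2692  0.7811 -4.9947] [-0.0486  0.1204 -0.0099]
```

```bash
python3 -m jog '[0,0,0,0,0,0.003,0.4,0,0,0,0,0,0.006,0.4,0,0,0,0,0,0.009,0.4,0,0,0,0,0,0.009,0.4,0,0,0,0,0,0.009,0.4]'
python3 - <<'E'
from h import *
o=r.get_obs();print(o["tcp_pos"],o["contact_force"],o["moment"])
E
```

```text
clock: 17.75
tcp_pos: [0.5953, -0.0491, 0.2354]
orientation: [-2.101, -2.334, -0.001]
contact_force: [-5.2, -0.6, 6.1]
grip_width: 0.0542
[ 0.5953 -0.0491  0.2354] [-5.1511 -0.6105  6.0821] [0.0926 0.9311 0.0151]
```

```bash
python3 -m jog '[0,0,0,0,-0.004,0.002,0.4,0,0,0,0,-0.006,0.003,0.4,0,0,0,0,-0.006,0.003,0.4,0,0,0,0,-0.006,0.003,0.4]'
python3 - <<'E'
from h import *
o=r.get_obs();print(o["tcp_pos"],o["contact_force"],o["moment"])
grab("wrist","w15");grab("side","d15");grab("scene","s15");crop("s15","s15c",190,100,140,140,4.2);crop("d15","d15c",180,130,110,130,4.5)
E
```

```text
clock: 18.15
tcp_pos: [0.5948, -0.0492, 0.2351]
orientation: [-2.102, -2.335, -0.003]
contact_force: [2.4, 0.0, -0.4]
grip_width: 0.0545
[ 0.5948 -0.0492  0.2351] [ 2.3827  0.0286 -0.3811] [ 0.101  -0.2966 -0.3947]
```

View pics/s15c.png

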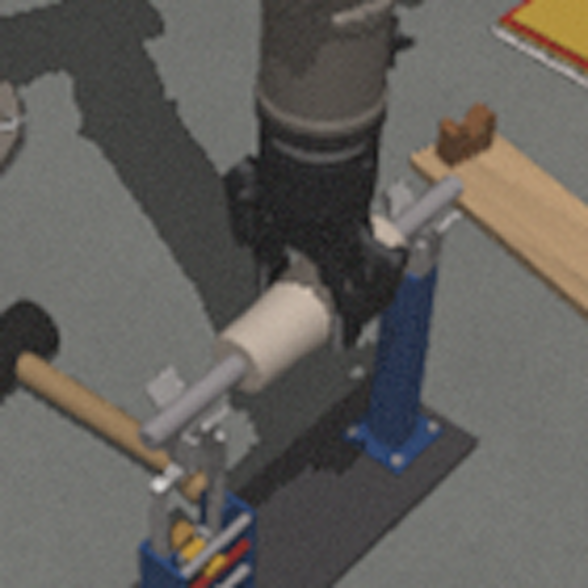

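View pics/d15c.png

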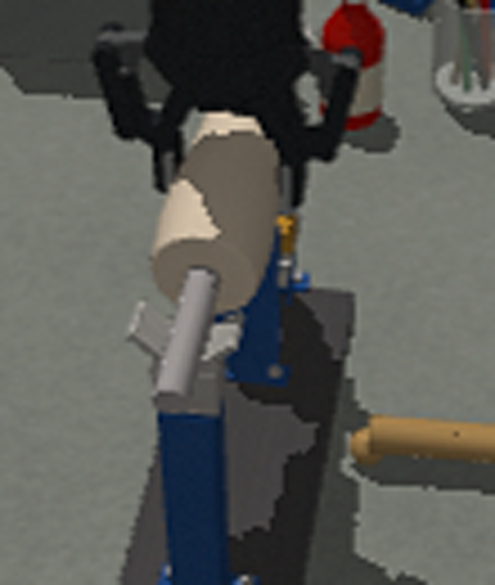

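```bash
python3 -m jog '[0,0,0,0,0.002,0.003,0.4,0,0,0,0,0.002,0.006,0.4,0,0,0,0,0.002,0.006,0.4,0,0,0,0,0.002,0.006,0.4]'
python3 - <<'E'
from h import *
o=r.get_obs();print(o["tcp_pos"],o["contact_force"],o["moment"])
E
```

```text
clock: 18.7
tcp_pos: [0.5948, -0.0491, 0.2348]
orientation: [-2.102, -2.333, -0.003]
contact_force: [-4.2, 1.7, 9.2]
grip_width: 0.054
[ 0.5948 -0.0491  0.2348] [-4.1778  1.6894  9.211 ] [ 0.2833  0.8337 -0.4419]
```

```bash
python3 -m jog '[0,0,0,0,0,-0.002,0.63,0,0,0,0,0,-0.002,0.66,0,0,0,0,0,-0.002,0.75,0,0,0,0,0,-0.002,0.9,0,0,0,0,0,-0.002,1,0,0,0,0,0,-0.002,1]'
python3 - <<'E'
from h import *
o=r.get_obs();print(o["tcp_pos"],o["contact_force"],o["moment"])
grab("wrist","w16")
E
```

```text
clock: 19.3
tcp_pos: [0.5947, -0.0492, 0.2351]
orientation: [-2.102, -2.334, -0.003]
contact_force: [0.1, -0.6, 0.4]
grip_width: 0.0853
[ 0.5947 -0.0492  0.2351] [ 0.1358 -0.609   0.4444] [-0.0044 -0.0197  0.0277]
```

View pics/w16.png

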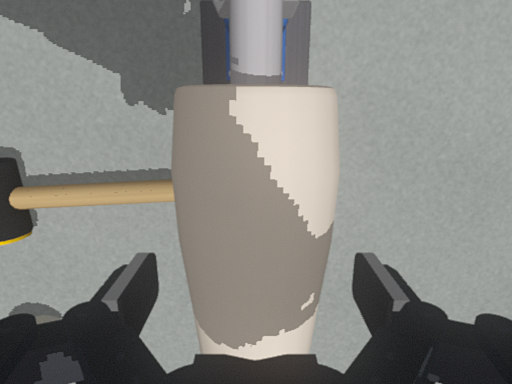

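The cast didn't move when released, and the fingers are clear of it with even gaps. Now I'll rise straight up.

```bash
python3 -m jog '[0,0,0,0,0,-0.05,1,0,0,0,0,0,-0.15,1,0,0,0,0,0,-0.3,1,0,0,0,0,0,-0.5,1,0,0,0,0,0,-0.7,1,0,0,0,0,0,-0.9,1,0,0,0,0,0,-0.95,1,0,0,0,0,0,-0.95,1,0,0,0,0,0,-0.95,1]'
python3 - <<'E'
from h import *
grab("wrist","w17");grab("side","d17");grab("scene","s17");crop("s17","s17c",190,100,140,140,4.2);crop("d17","d17c",180,130,110,130,4.5)
E
```

```text
clock: 20.25
tcp_pos: [0.5943, -0.0494, 0.4243]
orientation: [-2.101, -2.333, -0.001]
contact_force: [0.5, -0.6, -0.3]
grip_width: 0.0849
```

View pics/s17c.png

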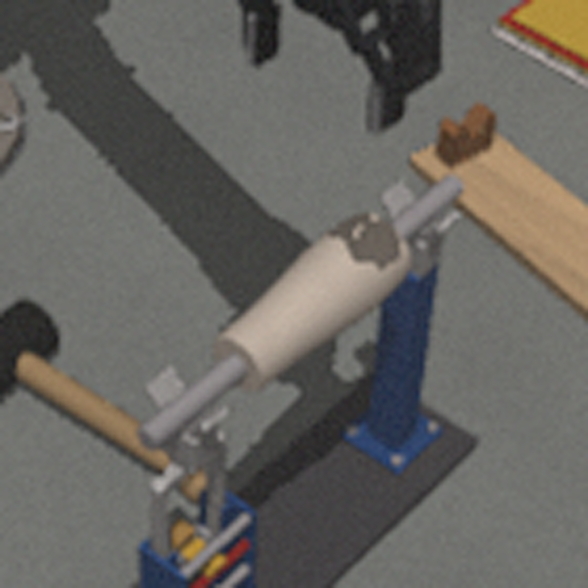

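View pics/d17c.png

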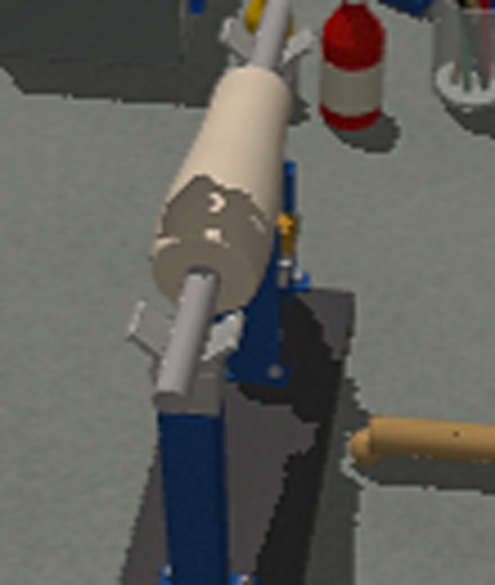

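View pics/w17.png

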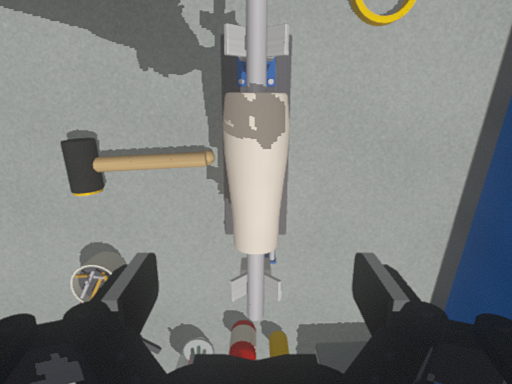

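Run:
```python
from h import *
o=r.get_obs();C=cam("wrist",o);S=cam("scene");D=cam("side")
a=onz(C,256,94,.2547+.029);b=onz(C,256,251,.2547+.021);print(a,b,(a+b)/2)
pa=onz(C,256.5,40,.2657);pb=onz(C,256,287,.2657);print("V",pa,pb,(pa+pb)/2)
far=tri([(S,190+455/4.2,100+185/4.2),(D,180+171/4.5,130+390/4.5)]);print(far)
for z in(.25,.26):print(onz(S,190+150/4.2,100+434/4.2,z),onz(S,190+455/4.2,100+187/4.2,z))
```

```text
[0.5866 0.0254 0.2837] [ 0.6018 -0.1178  0.2757] [ 0.5942 -0.0462  0.2797]
V [0.5826 0.068  0.2657] [ 0.6066 -0.163   0.2657] [ 0.5946 -0.0475  0.2657]
(array([0.58  , 0.1077, 0.2551]), [array([-0.5, -0.2]), array([-0.8,  0.2])])
[ 0.6074 -0.2017  0.25  ] [0.5797 0.1113 0.25  ]
[ 0.6138 -0.207   0.26  ] [0.5864 0.1025 0.26  ]
```

Run:
```python
from bench import r
print(r.hand_in(), r.get_obs()["clock"])
```

```text
the job is handed in; nothing more can be done
the job is handed in; nothing more can be done
```

The job is handed in: the V-head sits on the red rung and the cast lies in both V-heads. It took about 20.4 s of the 56 s allowed.

- **Head:** I raised it 78 mm in the grip, then lowered it to +60 mm. The lifting force fell from about 5 N to 0 there, and the picture after release shows the yellow pawl nose on the red rung.
- **Cast:** I lowered it level into both Vs until they carried its weight, at 0.2 mm above the expected tool height, and only then opened the fingers. It did not move on release.
- **Last checks:** The cast is within about 2 mm of midway between the Vs. The far pipe end triangulates to 255 mm, against 254.7 mm expected. I could only check the near end for consistency from one camera.
- **Disagreement:** The wrist camera put the Vs 238 mm apart at first and 232 mm in the last picture, against the stated 240 mm. It also placed the head up to 4 mm from where the grip found it. I allowed for this, and both pipe ends are visibly in the Vs.
- **Other objects:** None of the tools, bottles or pots were touched. No contact force I read exceeded about 10 N.

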